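# Clear the wiring bench: sort reels, tool and parts box into their trays

### The arm

A 6-joint arm with a two-finger parallel gripper is mounted at the origin on the work surface. World frame = base frame: x ahead of the robot, y to its left, z up, the work surface at z = 0. Lengths are in m, angles in degrees, forces in N, time in s.
With the tool pointing down it reaches from about 0.275 to 0.75 m from the base axis. Payload 10.2 kg.
Tool frame: the origin (TCP) lies between the finger pads; the fingertips stand 14 mm ahead of it and the grasp point (between the pads) lies 5 mm behind it; z points along the fingers, y is the line along which they close (so a half turn about z gives the same grasp; the last joint's range is limited). The gripper opens to 88 mm and grips with 3 to 60 N. Pads are 18 mm wide; open, the fingers measure 123 mm over their backs; the gripper's body (75 mm by 187 mm) begins 45 mm behind the grasp point.
Start: joints at [-83.789, 17.928, 85.812, -0, 76.261, -12.8], TCP at [0.171, -0.496, 0.253] pointing down, gripper open.
Joint ranges: [-168.41, 168.41], [-55.51, 124.54], [10.69, 146.95], [-70.63, 250.63], [1, 178], [-165.06, 165.06]. Speed limits (degrees/s): [136.94, 136.94, 172.46, 180, 180, 180].

### API

Orientations are given as a 3x3 rotation matrix whose columns are the frame's x, y, z axes.
In Python, from rig import ctrl, grab_frame, camera_params gives the robot as it stands.
- The arm moves only by the tool apply_moves, never from a script. Its argument "plan" is a list of rows, each a list of 5 numbers: the gripper's target within -1 to 1 (shut at 1, half-way at 0, fully open at -1), then the shift along the world's x, y, z in cm, then the turn about the world's z in rad. In form: [[grip, tx, ty, tz, turn], ...]. A call has 1 to 5 rows; each row is the pose to reach, as a shift and turn from the pose commanded when the call began; what a row does not reach only later rows make up. A row lasts 1/10 s, in which the tool goes at most 50 mm and 8.59 degrees, less where a joint would pass 70% of its speed; a pose out of reach is approached as far as the arm can. A call with a gripper value outside its range is refused whole. The fingers move at their own pace and stop on an object; the grip force is fixed at half the most. Time passes only in rows, so rows that repeat a pose let the fingers close. It gives the time, the measured TCP pose, the force, the opening and the grip force at its end, in the units of the state.
- ctrl.observe(): the state, without advancing time (a new reading comes with each control period).
- grab_frame(name): name is "scene" or "top"; returns (picture, depth): 400x640x3 uint8, red, green, blue; 400x640 float32, m along the optical axis (not along the pixel's ray), 0 where there is no reading.
- camera_params(name): a dict with "camera_matrix" (3x3 intrinsics, pixels), "eye" and "rotation" of the camera in the world. Camera axes: x right, y down, z forward; pixel columns grow to the right and rows downward; lengths in m; the calibration is good to about 2 mm. A picture is of the moment at which its call begins. camera_params takes no time and is no camera call.
- ctrl.hand_in(): hands the job in; it is judged then, once.
The state is a dict: "clock": time; "joint_positions": joint angles; "joint_velocities": joint speeds; "joint_torque": joint torques, N m; "tcp_pos": TCP position; "eef_rot": TCP orientation; "force": force on the tool from outside, world axes, zero at the start; "moment": the same for the moment, N m; "opening": finger opening in m; "finger_force": force on a finger pad.
Only numpy, scipy, OpenCV 4.12 (cv2) and the standard library are available. Lean on these libraries where they do the work, as an engineer would, in place of code of your own. Each camera call takes 0.05 s, during which the arm holds its last target. There are 200 camera calls.

### The job

Clear up the wiring bench: stand the red reel in the red bin and the blue reel in the blue bin, lay the screwdriver lengthwise in the steel tool tray, and shut the lid of the yellow parts box and stow it upright in the black tray with the yellow edges. Each thing must sit flat on the floor of its own tray, let go. Do not knock the soldering-iron stand out of its place.

Things in the scene. Friction and masses are not known exactly. Their poses are not given: they have to be found in the camera images.
- red_reel: Full reel of red hook-up wire standing on end: a plain red cylinder 50 mm in diameter and 58 mm tall with a small white disc in the middle of its top. Origin: centre of the underside; z up along the reel's axis.
- blue_reel: Full reel of blue hook-up wire standing on end: a plain blue cylinder 50 mm in diameter and 58 mm tall with a small white disc in the middle of its top. Origin: centre of the underside; z up along the reel's axis.
- screwdriver: Green-handled screwdriver with black grip stripes, lying flat, 130 mm long: handle from x = -65 to +7 mm, 24 mm wide (y), 22 mm high; steel blade 6 mm thick from x = +7 to +65 mm, its axis 11 mm above the underside. The middle of the handle is at x = -29 mm. Origin: mid-length, level with the handle's underside; x points to the blade's tip. 60 g.
- parts_box: Loose yellow parts box, two compartments, hinged lid open: 50 mm (x) by 64 mm (y), base 34 mm high, 40 mm with the lid shut. The lid is hinged along the top edge at x = +25 mm, z = 34 mm (axis along y), on the side away from the robot; open, it stands up to 50 mm above that edge. Origin: centre of the underside. About 150 g: slides if pushed with over 0.8 N.
- box_lid (a joint): Hinge of the parts box's lid, rad: 0 shut, pi/2 upright, at most 2.1; starts between 1.6 and 2.0 (leaning a little to the box's +x). It swings shut towards the box's -x. It stays where left; about 0.3 N at its free edge turns it: a light push from behind, then down on top, shuts it. The lid is 49 x 62 mm, 6 mm thick.
- red_bin: Fixed square open-topped red bin, 80 x 80 mm outside, 22 mm high, walls and floor 3 mm thick (inside 74 x 74 mm). Origin: centre of the underside, on the bench; x and y along the sides. Home of the red reel.
- blue_bin: Fixed square open-topped blue bin, 80 x 80 mm outside, 22 mm high, walls and floor 3 mm thick (inside 74 x 74 mm). Origin: centre of the underside, on the bench; x and y along the sides. Home of the blue reel.
- tool_tray: Fixed shallow bare-steel tray, 165 mm (its x) by 94 mm (its y) outside, 18 mm high, walls and floor 3 mm thick (inside 159 x 88 mm). Origin: centre of the underside, on the bench. Home of the screwdriver, which lies along it, pointing either way.
- box_bay: Fixed shallow black tray with yellow edges, 80 mm (its x) by 94 mm (its y) outside, 18 mm high, walls and floor 3 mm thick (inside 74 x 88 mm). Origin: centre of the underside, on the bench. Home of the parts box, whose 64 mm side lies along the tray's 88 mm side.
- iron_stand: Bystander: black soldering-iron stand with sponge and a green-handled iron, 150 x 75 mm base, the handle sticking out to x = +150 mm, 70 mm high, loose, 0.7 kg, at the left of the work. Origin: centre of the base's underside. Not to be knocked or shifted.
Not all that is in view belongs to the job. Of the things that look like the screwdriver, the largest one is meant.

How it is judged:
By the outcome, as a careful person would: the job done as asked, in the order asked, and still so for the second after the job is handed in, with the robot touching nothing.
It also fails if it takes over 120 s, if anything falls off the work surface, if the arm or the gripper's body presses on something with over 40 N, if the wrist force passes 120 N, or if a joint passes its speed limit or range.

## Working session

There is one attempt and no reset: what is moved stays moved. The work goes in short steps, Python scripts to look and compute and a tool call to move; the robot and the scene stay as the last step left them, time stands still between calls to the robot, and variables do not carry over. Pictures are saved under pics/ and viewed, at most 14 in all, crops included, and the job is handed in when it is done.

Besides the shell and the picture viewer there is one more tool, called by a JSON object that holds its "api" and its "payload". apply_moves: Moves the arm, as the interface text tells. Its arguments: {"type":"object","properties":{"plan":{"type":"array"}},"required":["plan"]}

```bash
ls; mkdir -p pics; cat > h.py <<'E'
import numpy as np, cv2
from rig import ctrl, grab_frame, camera_params
def save(n,im): cv2.imwrite(f'pics/{n}.png',im[:,:,::-1])
def cloud(name,d):
    p=camera_params(name);K=np.array(p['camera_matrix']);R=np.array(p['rotation']);e=np.array(p['eye'])
    v,u=np.mgrid[:d.shape[0],:d.shape[1]]
    r=np.stack([(u-K[0,2])/K[0,0],(v-K[1,2])/K[1,1],np.ones(d.shape)],-1)*d[...,None]
    return r@R.T+e
def ray(name,u,v,z):
    p=camera_params(name);K=np.array(p['camera_matrix']);R=np.array(p['rotation']);e=np.array(p['eye'])
    r=R@np.linalg.solve(K,[u,v,1.]);return e+r*(z-e[2])/r[2]
E
python3 - <<'E'
from h import *
for n in('top','scene'):
    im,d=grab_frame(n);save(n+'0',im);np.savez(f'{n}0.npz',im=im,d=d);p=camera_params(n);print(n,p,(d>0).mean())
print(ctrl.observe())
E
```

```text
pics
top {'camera_matrix': array([[370.78480516,   0.        , 324.67205646],
       [  0.        , 370.78480516, 201.80807949],
       [  0.        ,   0.        ,   1.        ]]), 'eye': array([0.42782724, 0.09353933, 0.97034197]), 'rotation': array([[ 0.00957584, -0.99696584,  0.07724906],
       [-0.99993326, -0.0100464 , -0.00570507],
       [ 0.00646383, -0.07718927, -0.9969955 ]])} 0.99600390625
scene {'camera_matrix': array([[509.83834918,   0.        , 316.12099362],
       [  0.        , 509.83834918, 199.55512815],
       [  0.        ,   0.        ,   1.        ]]), 'eye': array([1.41321417, 0.04438274, 0.8705737 ]), 'rotation': array([[ 0.06219   ,  0.67703724, -0.73331642],
       [ 0.99785948, -0.02729257,  0.05942699],
       [ 0.0202202 , -0.73544251, -0.67728536]])} 0.9959921875
{'clock': 0.1, 'joint_positions': array([-8.37891099e+01,  1.79568422e+01,  8.58468206e+01, -2.05884049e-03,
        7.62602620e+01, -1.28009127e+01]), 'joint_velocities': array([ 0.00705332, -0.089522  , -0.2455772 , -0.11599874, -0.04986056,
        0.03830625]), 'joint_torque': array([ 3.61142789e-03, -4.02807426e+01, -2.52647173e+01,  6.95789256e-02,
        3.41450062e-02, -6.63778178e-05]), 'tcp_pos': array([ 0.17097643, -0.49618148,  0.25223152]), 'eef_rot': array([[ 9.45448720e-01,  3.25770923e-01, -1.55405838e-04],
       [ 3.25770890e-01, -9.45448098e-01,  1.10537246e-03],
       [ 2.13170052e-04, -1.09569967e-03, -9.99999377e-01]]), 'force': array([0.55226521, 0.52065403, 0.06047662]), 'moment': array([-0.02434911, -0.0291648 ,  0.02077035]), 'finger_force': 0.0, 'opening': 0.08791502501023579}
```

View pics/top0.png

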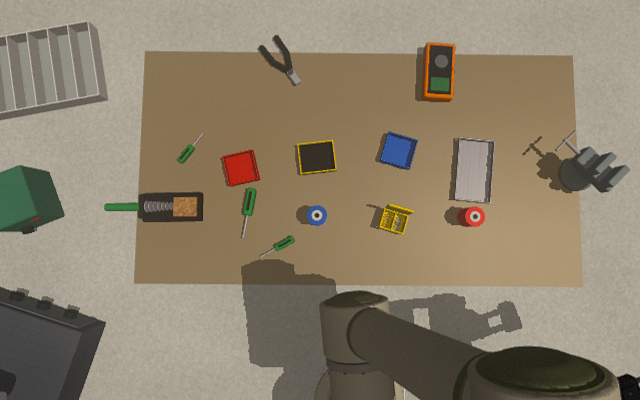

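View pics/scene0.png

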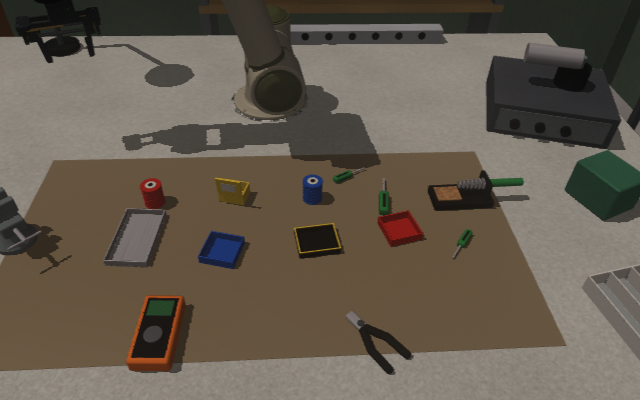

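The top view shows red reel (474,216), blue reel (316,215), red bin (240,168), black/yellow bay (316,157), blue bin (398,150), steel tray (473,170), parts box (394,218) with its lid on the far side, and iron stand (172,206).

Screwdriver look-alikes are (190,148), (248,210) and (278,246). (248,210) looks largest. The red bin at (240,168) could be mistaken for the red reel, and the blue bin at (398,150) for the blue reel. I'll measure all of these and check a close crop.

```bash
python3 - <<'E'
from h import *
z=np.load('top0.npz');im,d=z['im'],z['d'];P=cloud('top',d)
hsv=cv2.cvtColor(im,cv2.COLOR_RGB2HSV)
def rng(a,b): return cv2.inRange(hsv,a,b)
M={'red':rng((0,150,90),(6,255,255))|rng((174,150,90),(180,255,255)),'blue':rng((105,120,60),(128,255,255)),
'green':rng((45,100,40),(80,255,255)),'yellow':rng((22,170,110),(34,255,255)),'steel':rng((0,0,110),(180,35,255))}
M['steel'][:,:440]=0;M['steel'][:130]=0;M['steel'][210:]=0;M['steel'][:,500:]=0
H={'red':.022,'blue':.022,'green':.015,'yellow':.018,'steel':.018}
for k,m in M.items():
    cs,_=cv2.findContours(m,cv2.RETR_EXTERNAL,cv2.CHAIN_APPROX_NONE)
    for c in cs:
        if cv2.contourArea(c)<40: continue
        w=np.zeros_like(m);cv2.drawContours(w,[c],-1,1,-1);pz=P[(w>0)]
        q=np.array([ray('top',*x[0],H[k])[:2] for x in c])*1000
        r=cv2.minAreaRect(q.astype(np.float32))
        print(k,c.reshape(-1,2).mean(0).round(),'rect mm',np.round(r[0],1),np.round(r[1],1),round(r[2],1),'z pct',np.percentile(pz[:,2],[2,50,98]).round(3))
# white discs
for n,(u,v) in dict(red=(474,216),blue=(316,215)).items():
    s=hsv[v-14:v+15,u-14:u+15];w=((s[...,1]<90)&(s[...,2]>150));y,x=np.nonzero(w)
    print(n,'disc',x.mean()+u-14,y.mean()+v-14,w.sum(),ray('top',x.mean()+u-14,y.mean()+v-14,.058).round(4),P[v,u].round(3))
print('bench z',P[300:1:-1][100:120,60:80,2].mean(),np.median(P[100:130,200:240,2]))
save('crop0',cv2.resize(im[120:265,130:300],None,fx=4,fy=4,interpolation=cv2.INTER_CUBIC)[:,:])
save('crop1',cv2.resize(im[190:250,360:430],None,fx=8,fy=8,interpolation=cv2.INTER_CUBIC))
E
```

```text
red [468. 216.] rect mm [ 467.3 -286.2] [48.7 69.8] 0.6 z pct [0.003 0.058 0.061]
red [240. 167.] rect mm [587.8 306.1] [82.9 82. ] 14.0 z pct [-0.001  0.003  0.023]
blue [316. 215.] rect mm [467.3 108.7] [46.1 48.6] 0.6 z pct [0.054 0.058 0.061]
blue [401. 153.] rect mm [ 637.7 -102.7] [79.1 78. ] 74.0 z pct [-0.001  0.003  0.024]
green [284. 243.] rect mm [394.5 191.6] [17.4 53.3] 29.6 z pct [0.001 0.016 0.02 ]
green [122. 207.] rect mm [483.5 610.6] [17.8 84.6] 2.7 z pct [0.053 0.06  0.063]
green [249. 201.] rect mm [500.9 283. ] [24.5 70. ] 80.8 z pct [0.012 0.021 0.025]
green [ 15. 195.] rect mm [506.5 898.1] [137.5  96.5] 22.4 z pct [0.096 0.099 0.102]
green [186. 153.] rect mm [624.5 451.8] [19.3 52.1] 51.7 z pct [0.005 0.015 0.02 ]
green [439.  84.] rect mm [ 819.9 -213.4] [47.8 34.1] 85.8 z pct [0.034 0.038 0.04 ]
yellow [393. 221.] rect mm [454.1 -88.9] [65.2 53.5] 74.0 z pct [-0.     0.008  0.037]
yellow [401. 208.] rect mm [ 488.2 -108.5] [64.2  7.5] 74.5 z pct [0.073 0.082 0.085]
yellow [316. 157.] rect mm [619.2 110.6] [81.6 95. ] 7.3 z pct [-0.001  0.003  0.02 ]
steel [473. 169.] rect mm [ 589.2 -295.7] [ 90.8 167.3] 88.6 z pct [-0.     0.003  0.019]
red disc 476.6847826086956 216.83967391304347 368 [ 0.4651 -0.287   0.058 ] [ 0.467 -0.28   0.059]
blue disc 316.4864864864865 214.93243243243242 74 [0.4659 0.1082 0.058 ] [0.466 0.109 0.06 ]
bench z 0.008724134767587965 0.0002179200922190483
```

View pics/crop0.png

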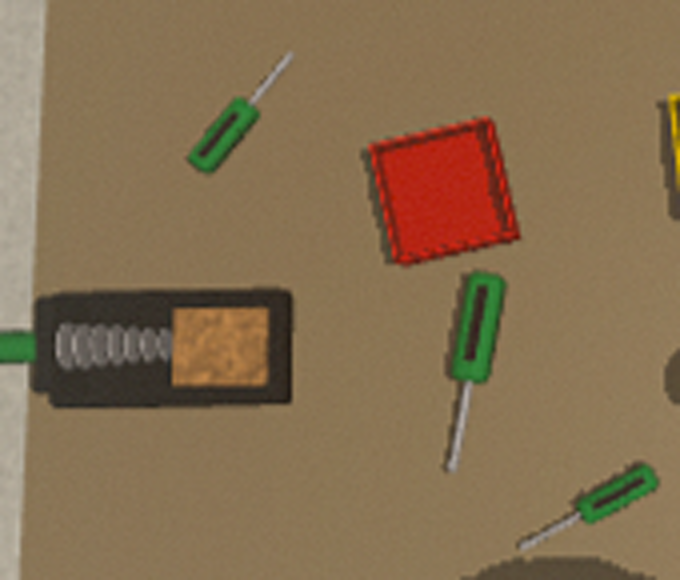

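View pics/crop1.png

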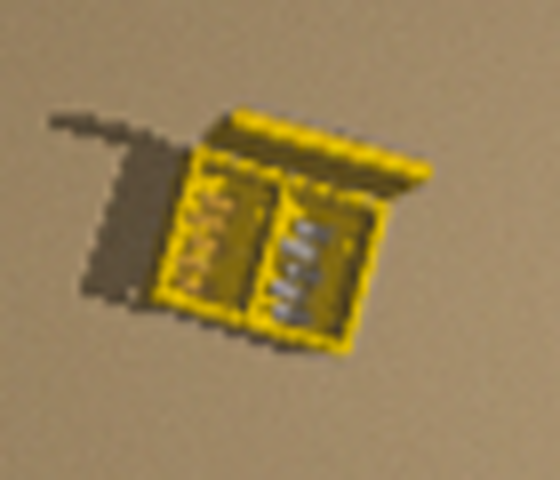

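```bash
python3 - <<'E'
from h import *
z=np.load('top0.npz');im,d=z['im'],z['d'];P=cloud('top',d)
zs=np.load('scene0.npz');Ps=cloud('scene',zs['d'])
hsv=cv2.cvtColor(im,cv2.COLOR_RGB2HSV)
def near(Q,x,y,r,lo,hi):
    m=(np.hypot(Q[...,0]-x,Q[...,1]-y)<r)&(Q[...,2]>lo)&(Q[...,2]<hi);return Q[m]
for n,x,y in(('red',.465,-.283),('blue',.466,.108)):
    for Q in(P,Ps):
        q=near(Q,x,y,.06,.052,.066);c,r=cv2.minEnclosingCircle((q[:,:2]*1000).astype(np.float32));print(n,len(q),np.round(c,1),round(r,1),np.median(q[:,2]).round(4),((np.percentile(q[:,:2],1,axis=0)+np.percentile(q[:,:2],99,axis=0))/2).round(4))
for Q in(P,Ps):
    q=near(Q,.5,.283,.06,.008,.03);r=cv2.minAreaRect((q[:,:2]*1000).astype(np.float32));print('handle',r,len(q))
    q=near(Q,.488,-.105,.06,.05,.095);r=cv2.minAreaRect((q[:,:2]*1000).astype(np.float32));print('lid',r,np.percentile(q[:,2],[1,99]))
    for a in(.065,.08): 
        s=q[abs(q[:,2]-a)<.004];print(a,s.mean(0).round(4) if len(s) else '')
m=cv2.inRange(hsv,(22,170,110),(34,255,255))
c=[(380,208),(408,215),(404,234),(379,227)]
crop=[(197,150),(385,203),(348,352),(155,302)]
q=np.array([ray('top',360+a/8-.5,190+b/8-.5,.034) for a,b in crop]);print(q.round(4),q.mean(0));
e=q[0]-q[1];print('y side',np.linalg.norm(e),np.degrees(np.arctan2(e[1],e[0])));e=q[1]-q[2];print('x side',np.linalg.norm(e),np.degrees(np.arctan2(e[1],e[0])))
E
```

```text
red 320 [ 467.4 -281.9] 25.0 0.0584 [ 0.4673 -0.2812]
red 264 [ 468.3 -278.4] 27.7 0.0599 [ 0.4672 -0.2789]
blue 315 [466.6 108.9] 24.7 0.0579 [0.467  0.1083]
blue 235 [467.1 110.4] 25.9 0.0599 [0.468  0.1109]
handle ((501.343017578125, 283.2063293457031), (109.9549789428711, 51.0709342956543), 14.016729354858398) 330
lid ((484.0170593261719, -94.07010650634766), (61.272178649902344, 8.675485610961914), 73.85566711425781) [0.05173313 0.08509773]
0.065 [ 0.4808 -0.0948  0.0644]
0.08 [ 0.4845 -0.0948  0.0815]
handle ((503.3699645996094, 285.7392883300781), (111.26528930664062, 47.84565734863281), 11.434065818786621) 307
lid ((484.8507080078125, -92.23262786865234), (63.16248321533203, 10.834617614746094), 72.69969177246094) [0.05070686 0.08647853]
0.065 [ 0.4853 -0.0931  0.0647]
0.08 [ 0.486  -0.0917  0.0806]
[[ 0.4855 -0.0625  0.034 ]
 [ 0.4693 -0.122   0.034 ]
 [ 0.4223 -0.1099  0.034 ]
 [ 0.4374 -0.0491  0.034 ]] [ 0.45363809 -0.08588858  0.034     ]
y side 0.06162624970886533 74.76406512853575
x side 0.048576076774248814 -14.341566848009032
```

{"api": "apply_moves", "payload": {"plan": [[-1,6,4.5,-2,-0.14],[-1,12,9,-4,-0.28],[-1,18,13,-6,-0.35],[-1,24,17.5,-8,-0.35],[-1,29.6,21.6,-8,-0.35]]}}

```text
clock: 0.6
tcp_pos: [0.365, -0.3538, 0.1926]
eef_rot: [[1.0, -0.019, -0.001], [-0.019, -1.0, 0.001], [-0.001, -0.001, -1.0]]
force: [0.7, -1.6, -0.3]
opening: 0.0882
finger_force: 0.0
```

{"api": "apply_moves", "payload": {"plan": [[-1,0,0,0,0],[-1,0,0,0,0],[-1,0,0,0,0]]}}

```text
clock: 0.9
tcp_pos: [0.3634, -0.3561, 0.1937]
eef_rot: [[1.0, -0.019, -0.0], [-0.019, -1.0, -0.0], [-0.0, 0.0, -1.0]]
force: [0.3, 0.2, -0.6]
opening: 0.0884
finger_force: 0.0
```

{"api": "apply_moves", "payload": {"plan": [[-1,3.5,2.5,0,0],[-1,7,5,-1,0],[-1,10.4,7.5,-2,0],[-1,10.4,7.5,-6,0],[-1,10.4,7.5,-7,0]]}}

```text
clock: 1.4
tcp_pos: [0.4665, -0.28, 0.1206]
eef_rot: [[1.0, -0.019, -0.004], [-0.019, -1.0, 0.004], [-0.004, -0.003, -1.0]]
force: [-0.5, -0.9, -1.0]
opening: 0.0876
finger_force: 0.0
```

```bash
python3 - <<'E'
from h import *
o=ctrl.observe();print(o['tcp_pos'],o['joint_positions'].round(1))
im,d=grab_frame('scene');save('s1',cv2.resize(im[100:300,50:300],None,fx=3,fy=3))
E
```

```text
[ 0.46654916 -0.27996801  0.12058824] [-43.3  28.4  91.7  -0.   60.2  47.8]
```

View pics/s1.png

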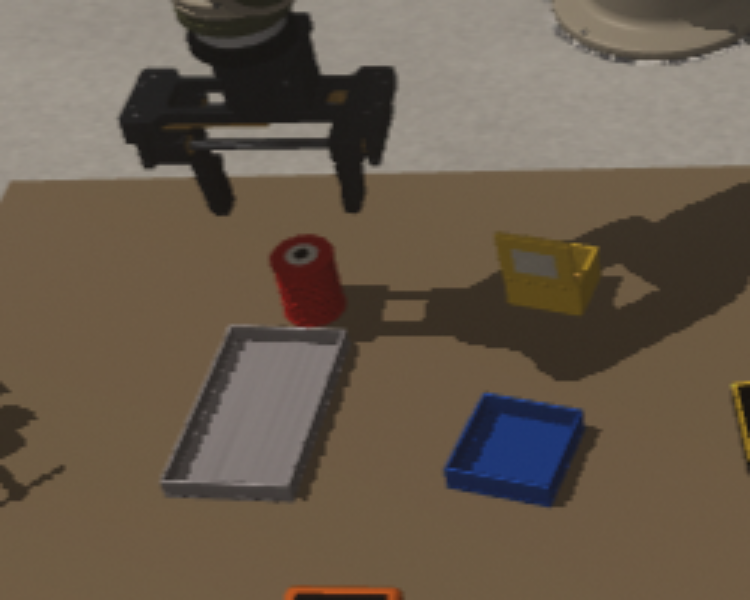

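The crop shows the open fingers at (220,210) and (352,210) straddling the red reel at (303,255), so I'll descend.

{"api": "apply_moves", "payload": {"plan": [[-1,0,0,-3.5,0],[-1,0,0,-6.5,0],[-1,0,0,-7.8,0],[-1,0,0,-7.8,0],[1,0,0,-7.8,0]]}}

```text
clock: 1.95
tcp_pos: [0.4683, -0.2816, 0.0473]
eef_rot: [[1.0, -0.019, 0.002], [-0.019, -1.0, -0.002], [0.002, 0.002, -1.0]]
force: [0.2, 0.5, 0.5]
opening: 0.0821
finger_force: 0.0
```

{"api": "apply_moves", "payload": {"plan": [[1,0,0,0,0],[1,0,0,0,0],[1,0,0,0,0],[1,0,0,0,0],[1,0,0,0,0]]}}

```text
clock: 2.45
tcp_pos: [0.4681, -0.2805, 0.046]
eef_rot: [[1.0, -0.018, 0.0], [-0.018, -1.0, -0.0], [0.0, 0.0, -1.0]]
force: [-1.2, 1.1, 3.4]
opening: 0.0495
finger_force: 30.0
```

{"api": "apply_moves", "payload": {"plan": [[1,0,0,1,0],[1,0,0,4,0],[1,0,0,8,0],[1,0,0,11,0],[1,0,0,12,0]]}}

```text
clock: 2.95
tcp_pos: [0.4687, -0.281, 0.1689]
eef_rot: [[1.0, -0.018, 0.004], [-0.018, -1.0, -0.003], [0.004, 0.003, -1.0]]
force: [-0.1, -1.3, -2.8]
opening: 0.0493
finger_force: 30.0
```

{"api": "apply_moves", "payload": {"plan": [[1,0.8,3,0,0],[1,1.6,7,0,0],[1,2.4,11,0,0],[1,3.2,15,0,0],[1,4,19,0,0]]}}

```text
clock: 3.45
tcp_pos: [0.5076, -0.0887, 0.1647]
eef_rot: [[1.0, -0.018, -0.002], [-0.018, -1.0, 0.001], [-0.002, -0.001, -1.0]]
force: [0.5, -0.0, -1.4]
opening: 0.0491
finger_force: 30.0
```

{"api": "apply_moves", "payload": {"plan": [[1,0.8,4,0,0],[1,1.6,8,0,0],[1,2.4,12,0,0],[1,3.2,16,0,0],[1,4,20,0,0]]}}

```text
clock: 3.95
tcp_pos: [0.5476, 0.1113, 0.1646]
eef_rot: [[1.0, -0.018, -0.002], [-0.018, -1.0, 0.0], [-0.002, 0.0, -1.0]]
force: [0.2, -0.4, -1.7]
opening: 0.0493
finger_force: 30.0
```

{"api": "apply_moves", "payload": {"plan": [[1,0.8,4,0,0],[1,1.6,8,0,0],[1,2.4,12,0,0],[1,3.2,16,0,0],[1,3.6,18,0,0]]}}

```text
clock: 4.45
tcp_pos: [0.5833, 0.2925, 0.164]
eef_rot: [[1.0, -0.016, -0.002], [-0.016, -1.0, -0.0], [-0.002, 0.0, -1.0]]
force: [0.3, -0.2, -1.2]
opening: 0.0494
finger_force: 30.0
```

{"api": "apply_moves", "payload": {"plan": [[1,0.5,1.4,-3,0],[1,0.5,1.4,-6,0],[1,0.5,1.4,-9,0],[1,0.5,1.4,-10.5,0],[1,0.5,1.4,-11,0]]}}

```text
clock: 4.95
tcp_pos: [0.5881, 0.3032, 0.0534]
eef_rot: [[1.0, -0.018, -0.004], [-0.018, -1.0, -0.001], [-0.004, 0.001, -1.0]]
force: [-0.5, 0.4, -1.3]
opening: 0.0491
finger_force: 30.0
```

{"api": "apply_moves", "payload": {"plan": [[1,0,0,-0.3,0],[1,0,0,-0.5,0],[1,0,0,-0.5,0]]}}

```text
clock: 5.25
tcp_pos: [0.5894, 0.3036, 0.0515]
eef_rot: [[1.0, -0.018, 0.001], [-0.018, -1.0, 0.0], [0.001, -0.0, -1.0]]
force: [0.3, 0.3, -2.6]
opening: 0.0491
finger_force: 30.0
```

{"api": "apply_moves", "payload": {"plan": [[1,0,0,-0.2,0],[1,0,0,-0.4,0],[1,0,0,-0.4,0]]}}

```text
clock: 5.55
tcp_pos: [0.5895, 0.3037, 0.0489]
eef_rot: [[1.0, -0.018, 0.002], [-0.018, -1.0, 0.0], [0.002, -0.0, -1.0]]
force: [-4.8, -1.9, 12.2]
opening: 0.0494
finger_force: 30.0
```

Floor contact at the expected height of 0.049. I'll release and retreat to the blue reel.

{"api": "apply_moves", "payload": {"plan": [[-1,0,0,0.1,0],[-1,0,0,0.1,0],[-1,0,0,0.1,0],[-1,0,0,0.1,0],[-1,0,0,0.2,0]]}}

```text
clock: 6.05
tcp_pos: [0.5889, 0.3035, 0.0484]
eef_rot: [[1.0, -0.018, -0.0], [-0.018, -1.0, -0.0], [-0.0, 0.0, -1.0]]
force: [0.1, -0.3, -0.2]
opening: 0.0869
finger_force: 0.0
```

{"api": "apply_moves", "payload": {"plan": [[-1,0,0,3,0],[-1,0,0,7,0],[-1,-2.4,-3.5,8.5,0],[-1,-4.8,-7,8.5,0],[-1,-7.2,-10.5,8.5,0]]}}

```text
clock: 6.55
tcp_pos: [0.516, 0.1976, 0.1341]
eef_rot: [[1.0, -0.018, 0.001], [-0.018, -1.0, 0.0], [0.001, -0.0, -1.0]]
force: [0.1, 0.6, -0.4]
opening: 0.0879
finger_force: 0.0
```

{"api": "apply_moves", "payload": {"plan": [[-1,-2,-3.5,0,0],[-1,-4,-7,0,0],[-1,-5,-8.9,0,0],[-1,-5,-8.9,0,0]]}}

```text
clock: 6.95
tcp_pos: [0.4663, 0.108, 0.1339]
eef_rot: [[1.0, -0.021, -0.0], [-0.021, -1.0, -0.0], [-0.0, 0.0, -1.0]]
force: [0.3, 0.5, -0.1]
opening: 0.088
finger_force: 0.0
```

```bash
python3 - <<'E'
from h import *
o=ctrl.observe();print(o['tcp_pos'])
im,d=grab_frame('scene');save('s2',cv2.resize(im[60:260,220:480],None,fx=3,fy=3))
E
```

```text
[0.46631156 0.10801116 0.13393776]
```

View pics/s2.png

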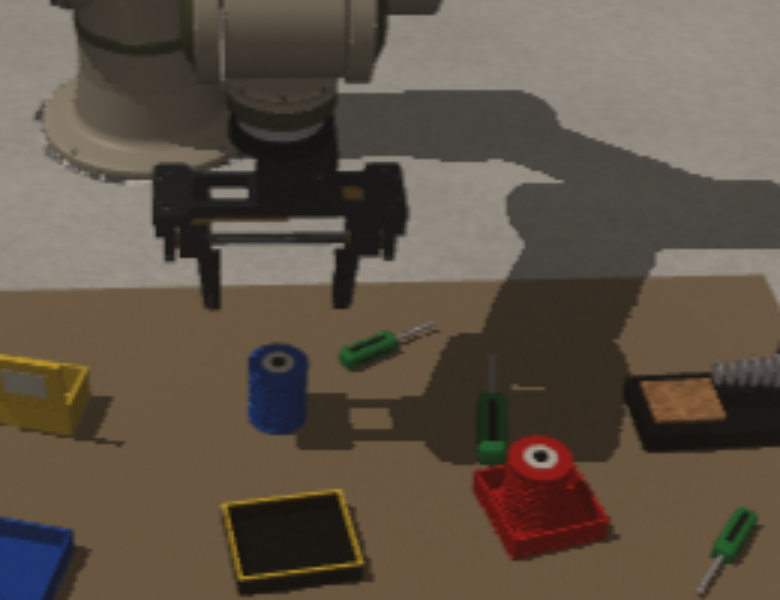

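Red reel stands in its bin at (540,470), and the fingers straddle the blue reel at (278,385). Grasping it now.

{"api": "apply_moves", "payload": {"plan": [[-1,0,0.1,-3.5,0],[-1,0,0.1,-7,0],[-1,0,0.1,-8.9,0],[-1,0,0.1,-8.9,0],[1,0,0.1,-8.9,0]]}}

```text
clock: 7.5
tcp_pos: [0.4677, 0.1112, 0.0451]
eef_rot: [[1.0, -0.017, 0.001], [-0.017, -1.0, 0.0], [0.001, -0.0, -1.0]]
force: [0.5, -0.3, 0.1]
opening: 0.0823
finger_force: 0.0
```

{"api": "apply_moves", "payload": {"plan": [[1,0,0,0,0],[1,0,0,0,0],[1,0,0,0,0],[1,0,0,0,0],[1,0,0,0,0]]}}

```text
clock: 8.0
tcp_pos: [0.4672, 0.1105, 0.045]
eef_rot: [[1.0, -0.018, 0.001], [-0.018, -1.0, -0.0], [0.001, 0.0, -1.0]]
force: [-0.7, -0.2, 4.3]
opening: 0.0491
finger_force: 30.0
```

{"api": "apply_moves", "payload": {"plan": [[1,0,0,2,0],[1,0,0,6,0],[1,0,0,10,0],[1,2,-3,11.5,0],[1,4,-6,11.5,0]]}}

```text
clock: 8.5
tcp_pos: [0.5083, 0.0501, 0.1623]
eef_rot: [[1.0, -0.016, 0.005], [-0.016, -1.0, -0.001], [0.005, 0.0, -1.0]]
force: [0.7, -0.6, -2.0]
opening: 0.0493
finger_force: 30.0
```

{"api": "apply_moves", "payload": {"plan": [[1,2.5,-3,0,0],[1,5,-6,0,0],[1,8,-9,0,0],[1,11,-12,0,0],[1,13,-15,0,0]]}}

```text
clock: 9.0
tcp_pos: [0.6381, -0.1008, 0.159]
eef_rot: [[1.0, -0.018, -0.0], [-0.018, -1.0, 0.0], [-0.0, -0.0, -1.0]]
force: [0.3, 0.3, -1.2]
opening: 0.0491
finger_force: 30.0
```

{"api": "apply_moves", "payload": {"plan": [[1,0,-0.2,-3.5,0],[1,0,-0.2,-7,0],[1,0,-0.2,-9.5,0],[1,0,-0.2,-10.6,0],[1,0,-0.2,-10.8,0]]}}

```text
clock: 9.5
tcp_pos: [0.6365, -0.1013, 0.0505]
eef_rot: [[1.0, -0.018, -0.002], [-0.018, -1.0, 0.001], [-0.002, -0.001, -1.0]]
force: [-0.3, 0.3, -1.1]
opening: 0.0491
finger_force: 30.0
```

{"api": "apply_moves", "payload": {"plan": [[1,0,0,-0.2,0],[1,0,0,-0.4,0],[1,0,0,-0.4,0]]}}

```text
clock: 9.8
tcp_pos: [0.6373, -0.1015, 0.0484]
eef_rot: [[1.0, -0.018, 0.001], [-0.018, -1.0, -0.0], [0.001, 0.0, -1.0]]
force: [0.1, 0.2, -2.1]
opening: 0.0495
finger_force: 30.0
```

{"api": "apply_moves", "payload": {"plan": [[1,0,0,-0.2,0],[-1,0,0,-0.1,0],[-1,0,0,-0.1,0],[-1,0,0,-0.1,0],[-1,0,0,-0.1,0]]}}

```text
clock: 10.3
tcp_pos: [0.637, -0.1014, 0.0466]
eef_rot: [[1.0, -0.018, 0.0], [-0.018, -1.0, 0.0], [0.0, -0.0, -1.0]]
force: [0.4, -0.1, 0.2]
opening: 0.0789
finger_force: 0.0
```

{"api": "apply_moves", "payload": {"plan": [[-1,0,0,3,0],[-1,0,0,7,0],[-1,-1,3,10,0],[0,-2,7,11,-0.07],[0,-3.4,11,11,-0.143]]}}

```text
clock: 10.8
tcp_pos: [0.6034, 0.0094, 0.1586]
eef_rot: [[0.986, -0.164, 0.004], [-0.164, -0.986, -0.001], [0.004, -0.0, -1.0]]
force: [-0.4, -0.3, -0.2]
opening: 0.074
finger_force: 0.0
```

{"api": "apply_moves", "payload": {"plan": [[0,-1.4,4,0,0],[0,-2.8,8,0,0],[0,-4.2,12,0,0],[0,-5.6,16,0,0],[0,-7,20,0,0]]}}

```text
clock: 11.3
tcp_pos: [0.5322, 0.2101, 0.1567]
eef_rot: [[0.987, -0.161, 0.0], [-0.161, -0.987, 0.0], [0.0, -0.0, -1.0]]
force: [1.6, 0.3, -0.4]
opening: 0.0445
finger_force: 0.0
```

{"api": "apply_moves", "payload": {"plan": [[0,-1.6,4,0,0],[0,-3.2,7.5,0,0],[0,-3.2,7.5,-3,0],[0,-3.2,7.5,-6,0],[0,-3.2,7.5,-6,0]]}}

```text
clock: 11.8
tcp_pos: [0.499, 0.2832, 0.0933]
eef_rot: [[0.987, -0.16, -0.007], [-0.16, -0.987, -0.002], [-0.006, 0.003, -1.0]]
force: [-1.0, -0.5, -0.1]
opening: 0.0438
finger_force: 0.0
```

```bash
python3 - <<'E'
from h import *
o=ctrl.observe();print(o['tcp_pos'])
im,d=grab_frame('scene');save('s3',cv2.resize(im[80:280,200:460],None,fx=3,fy=3))
E
```

```text
[0.49901275 0.2831883  0.09329527]
```

View pics/s3.png

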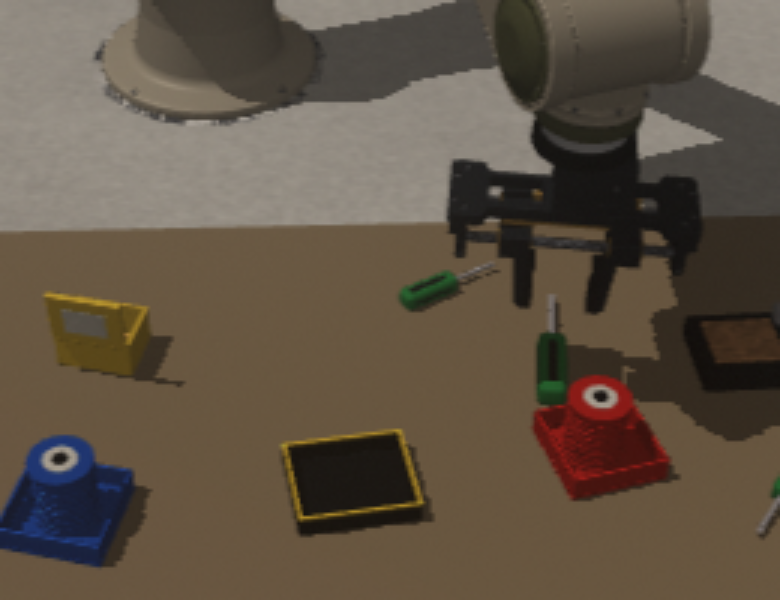

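Blue reel stands in its bin at (62,490). The fingers at (522,300) and (598,305) are above the big screwdriver's handle at (552,365). Grasping it.

{"api": "apply_moves", "payload": {"plan": [[0,0.2,0,-3,0],[0,0.2,0,-5.5,0],[0,0.2,0,-7,0],[0,0.2,0,-7.3,0],[1,0.2,0,-7.3,0]]}}

```text
clock: 12.35
tcp_pos: [0.5036, 0.2836, 0.0246]
eef_rot: [[0.987, -0.161, 0.001], [-0.161, -0.987, 0.0], [0.001, -0.001, -1.0]]
force: [0.2, 0.6, -0.3]
opening: 0.0382
finger_force: 0.0
```

{"api": "apply_moves", "payload": {"plan": [[1,0,0,0,0],[1,0,0,0,0],[1,0,0,0,0],[1,0,0,0,0]]}}

```text
clock: 12.75
tcp_pos: [0.5036, 0.2838, 0.0249]
eef_rot: [[0.987, -0.161, 0.002], [-0.161, -0.987, 0.001], [0.002, -0.001, -1.0]]
force: [-1.1, -0.2, 6.7]
opening: 0.0234
finger_force: 30.0
```

{"api": "apply_moves", "payload": {"plan": [[1,0,0,2,0],[1,0,0,6,0],[1,0,0,10,0],[1,0,0,12.5,0],[1,0,0,12.5,0]]}}

```text
clock: 13.25
tcp_pos: [0.5043, 0.2841, 0.1525]
eef_rot: [[0.987, -0.16, 0.007], [-0.16, -0.987, 0.002], [0.006, -0.003, -1.0]]
force: [0.5, -0.6, -0.8]
opening: 0.0234
finger_force: 30.0
```

```bash
python3 - <<'E'
from h import *
o=ctrl.observe();print(o['tcp_pos'],o['joint_positions'].round(1))
im,d=grab_frame('scene');save('s4',cv2.resize(im[60:260,300:500],None,fx=3,fy=3))
z=np.load('top0.npz')
E
```

```text
[0.50432292 0.2841258  0.15245459] [ 17.8  29.7  84.1   0.   65.8 117. ]
```

View pics/s4.png

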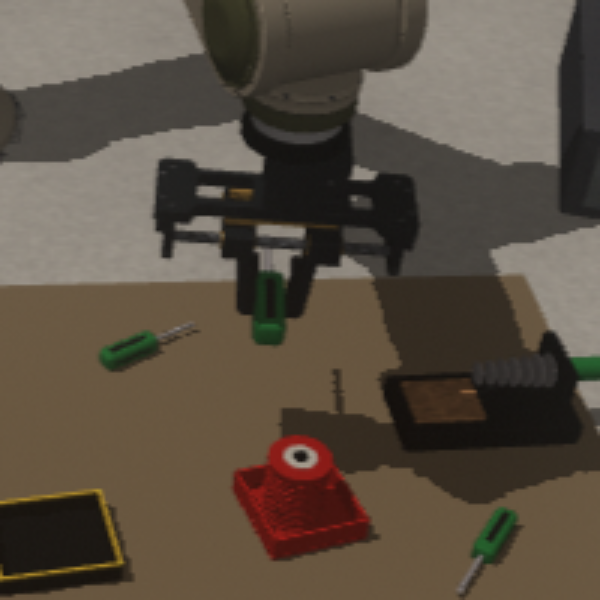

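The screwdriver is held level by the handle at (268,305). Carrying it to the steel tray.

{"api": "apply_moves", "payload": {"plan": [[1,0.6,-3,0,0.05],[1,1.4,-7,0,0.1],[1,2.2,-11,0,0.136],[1,3,-15,0,0.136],[1,3.8,-19,0,0.136]]}}

```text
clock: 13.8
tcp_pos: [0.5403, 0.092, 0.1469]
eef_rot: [[1.0, -0.025, -0.003], [-0.025, -1.0, 0.0], [-0.003, -0.0, -1.0]]
force: [0.3, 0.7, 0.0]
opening: 0.0234
finger_force: 30.0
```

{"api": "apply_moves", "payload": {"plan": [[1,0.8,-4,0,0],[1,1.6,-8,0,0],[1,2.4,-12,0,0],[1,3.2,-16,0,0],[1,4,-20,0,0]]}}

```text
clock: 14.3
tcp_pos: [0.5804, -0.1079, 0.1467]
eef_rot: [[1.0, -0.025, -0.003], [-0.025, -1.0, 0.001], [-0.003, -0.001, -1.0]]
force: [-0.3, -0.8, -1.3]
opening: 0.0238
finger_force: 30.0
```

{"api": "apply_moves", "payload": {"plan": [[1,0.8,-4,0,0],[1,1.6,-8,0,0],[1,2.4,-12,0,0],[1,3.2,-16,0,0],[1,3.8,-19,0,0]]}}

```text
clock: 14.8
tcp_pos: [0.6184, -0.2985, 0.1462]
eef_rot: [[1.0, -0.026, -0.003], [-0.026, -1.0, 0.002], [-0.003, -0.002, -1.0]]
force: [0.4, 0.8, -0.7]
opening: 0.0233
finger_force: 30.0
```

{"api": "apply_moves", "payload": {"plan": [[1,0.3,0.2,-3.5,0],[1,0.3,0.2,-7,0],[1,0.3,0.2,-10,0],[1,0.3,0.2,-11.2,0],[1,0.3,0.2,-11.4,0]]}}

```text
clock: 15.3
tcp_pos: [0.6211, -0.2938, 0.0322]
eef_rot: [[1.0, -0.025, -0.003], [-0.025, -1.0, 0.002], [-0.004, -0.002, -1.0]]
force: [0.0, 0.5, -0.3]
opening: 0.0234
finger_force: 30.0
```

{"api": "apply_moves", "payload": {"plan": [[1,0,0,-0.2,0],[1,0,0,-0.4,0],[1,0,0,-0.4,0]]}}

```text
clock: 15.6
tcp_pos: [0.6223, -0.2946, 0.0316]
eef_rot: [[1.0, -0.025, 0.001], [-0.025, -1.0, -0.001], [0.001, 0.001, -1.0]]
force: [0.3, 0.3, -0.7]
opening: 0.0236
finger_force: 30.0
```

{"api": "apply_moves", "payload": {"plan": [[1,0,0,-0.2,0],[1,0,0,-0.4,0],[1,0,0,-0.4,0]]}}

```text
clock: 15.9
tcp_pos: [0.6222, -0.2946, 0.0279]
eef_rot: [[1.0, -0.025, 0.001], [-0.025, -1.0, -0.001], [0.001, 0.001, -1.0]]
force: [-2.3, 1.1, 6.6]
opening: 0.0236
finger_force: 30.0
```

Contact on the tray floor. I'll release with a partial opening because the tray is narrow, lift, and go behind the box's lid with the fingers closed.

{"api": "apply_moves", "payload": {"plan": [[0.05,0,0,0,0],[0.05,0,0,0,0],[0.05,0,0,0,0],[0.05,0,0,1,0],[0.05,0,0,4,0]]}}

```text
clock: 16.4
tcp_pos: [0.6208, -0.2937, 0.0648]
eef_rot: [[1.0, -0.025, -0.004], [-0.025, -1.0, 0.003], [-0.004, -0.003, -1.0]]
force: [0.4, -0.3, -0.1]
opening: 0.0419
finger_force: 0.0
```

{"api": "apply_moves", "payload": {"plan": [[0.05,0,0,4,0],[1,-1.5,3,6.5,-0.1],[1,-3.5,6.5,6.5,-0.2],[1,-5.5,10,6.5,-0.25],[1,-7,14,6.5,-0.25]]}}

```text
clock: 16.9
tcp_pos: [0.5509, -0.1536, 0.1325]
eef_rot: [[0.962, -0.274, 0.001], [-0.274, -0.962, -0.001], [0.001, 0.0, -1.0]]
force: [0.8, -0.4, -0.2]
opening: 0.0117
finger_force: 0.0
```

{"api": "apply_moves", "payload": {"plan": [[1,-1.5,3,0,0],[1,-2.6,4.8,0,0],[1,-2.6,4.8,0,0]]}}

```text
clock: 17.2
tcp_pos: [0.5253, -0.1046, 0.1325]
eef_rot: [[0.963, -0.27, 0.0], [-0.27, -0.963, 0.0], [0.0, -0.0, -1.0]]
force: [0.2, -0.3, 0.3]
opening: 0.0006
finger_force: 0.0
```

```bash
python3 - <<'E'
from h import *
o=ctrl.observe();print(o['tcp_pos'],o['opening'])
im,d=grab_frame('scene');save('s5',cv2.resize(im[60:280,90:350],None,fx=3,fy=2.7))
E
```

```text
[ 0.52528436 -0.1045813   0.13254189] 0.0005850988962580204
```

View pics/s5.png

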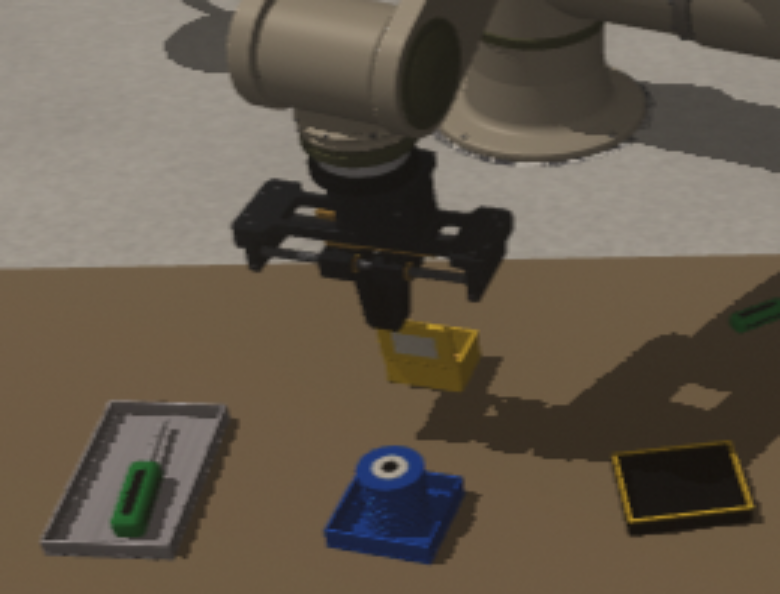

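The screwdriver lies flat along the tray at (140,490). The closed fingers at (385,320) are just behind the lid. Descending, then pushing the lid over.

{"api": "apply_moves", "payload": {"plan": [[1,0,0,-2.5,0],[1,0,0,-4.6,0],[1,0,0,-4.6,0]]}}

```text
clock: 17.55
tcp_pos: [0.5254, -0.1071, 0.0837]
eef_rot: [[0.962, -0.273, -0.004], [-0.273, -0.962, 0.001], [-0.004, -0.0, -1.0]]
force: [0.2, -0.0, -0.3]
opening: 0.0003
finger_force: 0.0
```

{"api": "apply_moves", "payload": {"plan": [[1,-1.4,0.4,0,0],[1,-2.3,0.65,0,0],[1,-3.1,0.85,0,0],[1,-3.9,1.1,0,0],[1,-4.6,1.3,0,0]]}}

```text
clock: 18.05
tcp_pos: [0.4797, -0.0935, 0.086]
eef_rot: [[0.962, -0.272, 0.001], [-0.272, -0.962, -0.0], [0.001, 0.0, -1.0]]
force: [0.5, -1.2, 0.0]
opening: 0.0005
finger_force: 0.1
```

```bash
python3 - <<'E'
from h import *
o=ctrl.observe();print(o['tcp_pos'],o['force'])
im,d=grab_frame('scene');save('s6',cv2.resize(im[120:240,160:300],None,fx=4,fy=4))
E
```

```text
[ 0.47965319 -0.09346821  0.08599583] [ 0.53294996 -1.21623298  0.02032589]
```

View pics/s6.png

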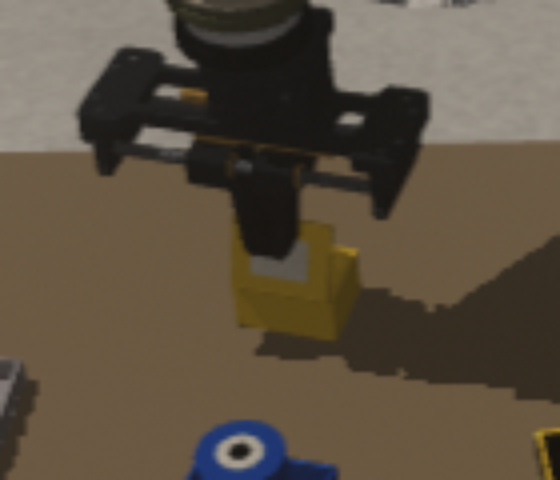

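The lid (centre about (280,260)) is past upright and tipping forward, with the box still in place. Following its arc down.

{"api": "apply_moves", "payload": {"plan": [[1,-0.8,0.2,-0.1,0],[1,-1.5,0.4,-0.6,0],[1,-2.3,0.65,-1.3,0],[1,-2.8,0.8,-2.2,0],[1,-3.1,0.85,-2.8,0]]}}

```text
clock: 18.6
tcp_pos: [0.4481, -0.0846, 0.0566]
eef_rot: [[0.962, -0.272, -0.001], [-0.272, -0.962, 0.001], [-0.001, -0.0, -1.0]]
force: [0.2, 0.8, -1.0]
opening: 0.0003
finger_force: 0.1
```

{"api": "apply_moves", "payload": {"plan": [[1,0,0,-0.3,0],[1,0,0,-0.4,0],[1,0,0,-0.5,0]]}}

```text
clock: 18.9
tcp_pos: [0.4482, -0.0846, 0.0536]
eef_rot: [[0.963, -0.271, -0.003], [-0.271, -0.963, 0.001], [-0.003, -0.0, -1.0]]
force: [-15.6, 4.5, 35.3]
opening: 0.0006
finger_force: 17.9
```

{"api": "apply_moves", "payload": {"plan": [[1,0,0,1,0],[-1,0,0,4,0],[-1,0,0,8,0],[-1,0,0,9,0],[-1,0,0,9,0]]}}

```text
clock: 19.4
tcp_pos: [0.4497, -0.0852, 0.1436]
eef_rot: [[0.962, -0.272, 0.003], [-0.272, -0.962, -0.001], [0.003, 0.0, -1.0]]
force: [-0.5, 1.0, 0.1]
opening: 0.0301
finger_force: 0.0
```

```bash
python3 - <<'E'
from h import *
o=ctrl.observe();print(o['tcp_pos'],o['opening'])
im,d=grab_frame('scene');save('s7',cv2.resize(im[120:240,160:300],None,fx=4,fy=4))
P=cloud('scene',d);hsv=cv2.cvtColor(im,cv2.COLOR_RGB2HSV)
m=(cv2.inRange(hsv,(20,120,60),(36,255,255))>0)&(np.hypot(P[...,0]-.4537,P[...,1]+.087)<.07)
print(np.percentile(P[m][:,2],[1,50,99]))
q=P[m&(P[...,2]>.036)];print(len(q),cv2.minAreaRect((q[:,:2]*1000).astype(np.float32)),np.median(q[:,2]))
E
```

```text
[ 0.44967962 -0.08522946  0.14357856] 0.030141607583829923
[0.00183151 0.03303799 0.04533504]
274 ((454.6110534667969, -83.33287811279297), (63.043357849121094, 53.04468536376953), 73.64044189453125) 0.04172068628381792
```

View pics/s7.png

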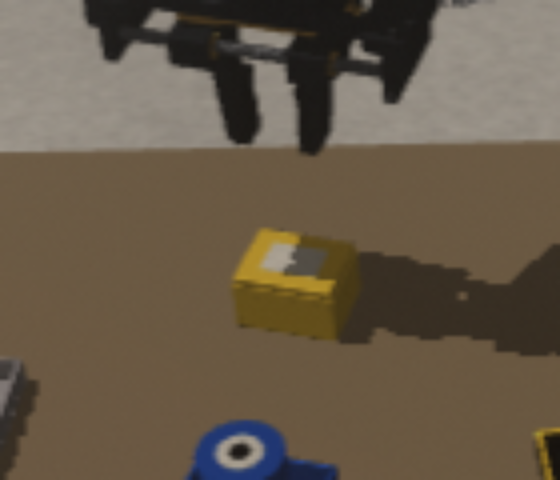

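The lid is shut flat at (295,260), box top at about 0.041, and the box hasn't moved. Opening fully, then gripping across the 64 mm side.

{"api": "apply_moves", "payload": {"plan": [[-1,0.4,-0.1,0,0],[-1,0.4,-0.1,0,0],[-1,0.4,-0.1,-1,0],[-1,0.4,-0.1,-3,0],[-1,0.4,-0.1,-4,0]]}}

```text
clock: 19.95
tcp_pos: [0.4521, -0.0855, 0.1004]
eef_rot: [[0.962, -0.272, -0.003], [-0.272, -0.962, 0.001], [-0.003, -0.001, -1.0]]
force: [-0.4, -1.0, -0.6]
opening: 0.0744
finger_force: 0.0
```

{"api": "apply_moves", "payload": {"plan": [[-1,0,0,-0.5,0],[-1,0,0,-1,0],[-1,0,0,-1,0]]}}

```text
clock: 20.25
tcp_pos: [0.4529, -0.0859, 0.0923]
eef_rot: [[0.962, -0.272, -0.0], [-0.272, -0.962, 0.0], [-0.001, -0.0, -1.0]]
force: [-0.2, 0.7, 0.3]
opening: 0.0882
finger_force: 0.0
```

{"api": "apply_moves", "payload": {"plan": [[-1,0.1,0,-2.5,0],[-1,0.1,0,-4.8,0],[-1,0.1,0,-5.6,0],[-1,0.1,0,-5.8,0],[1,0.1,0,-5.8,0]]}}

```text
clock: 20.75
tcp_pos: [0.4544, -0.0861, 0.0353]
eef_rot: [[0.962, -0.272, 0.001], [-0.272, -0.962, -0.0], [0.001, 0.0, -1.0]]
force: [0.1, -1.0, 0.3]
opening: 0.0819
finger_force: 0.0
```

{"api": "apply_moves", "payload": {"plan": [[1,0,0,0,0],[1,0,0,0,0],[1,0,0,0,0],[1,0,0,0,0],[1,0,0,0,0]]}}

```text
clock: 21.25
tcp_pos: [0.4544, -0.086, 0.0353]
eef_rot: [[0.962, -0.272, 0.001], [-0.272, -0.962, -0.0], [0.001, 0.0, -1.0]]
force: [-0.9, 0.9, 5.4]
opening: 0.0638
finger_force: 30.0
```

{"api": "apply_moves", "payload": {"plan": [[1,0,0,1.5,0],[1,0,0,5,0],[1,0,0,9,0],[1,0,0,12,0.1],[1,0,0,12,0.2]]}}

```text
clock: 21.75
tcp_pos: [0.4554, -0.0865, 0.1583]
eef_rot: [[0.997, -0.071, 0.006], [-0.071, -0.997, -0.003], [0.007, 0.003, -1.0]]
force: [-0.2, -0.3, -2.4]
opening: 0.0638
finger_force: 30.0
```

{"api": "apply_moves", "payload": {"plan": [[1,2.5,3,0,0.1],[1,5.5,6,0,0.2],[1,8.5,9.5,0,0.2],[1,11.5,13,0,0.2],[1,14.5,16.5,0,0.2]]}}

```text
clock: 22.25
tcp_pos: [0.5997, 0.0807, 0.1544]
eef_rot: [[0.992, 0.125, -0.0], [0.125, -0.992, -0.0], [-0.001, 0.0, -1.0]]
force: [0.3, 0.0, -1.5]
opening: 0.0639
finger_force: 30.0
```

{"api": "apply_moves", "payload": {"plan": [[1,1.9,3.2,0,0],[1,1.9,3.2,-3,0],[1,1.9,3.2,-6.5,0],[1,1.9,3.2,-8,0],[1,1.9,3.2,-8,0]]}}

```text
clock: 22.75
tcp_pos: [0.6168, 0.1109, 0.0726]
eef_rot: [[0.992, 0.124, -0.005], [0.124, -0.992, -0.0], [-0.004, -0.001, -1.0]]
force: [-0.6, 0.3, -2.5]
opening: 0.0636
finger_force: 30.0
```

```bash
python3 - <<'E'
from h import *
o=ctrl.observe();print(o['tcp_pos'],o['eef_rot'].round(3))
im,d=grab_frame('scene');save('s8',cv2.resize(im[120:280,250:430],None,fx=4,fy=3.7))
E
```

```text
[0.61683261 0.11090252 0.07260733] [[ 0.992  0.124 -0.005]
 [ 0.124 -0.992 -0.   ]
 [-0.004 -0.001 -1.   ]]
```

View pics/s8.png

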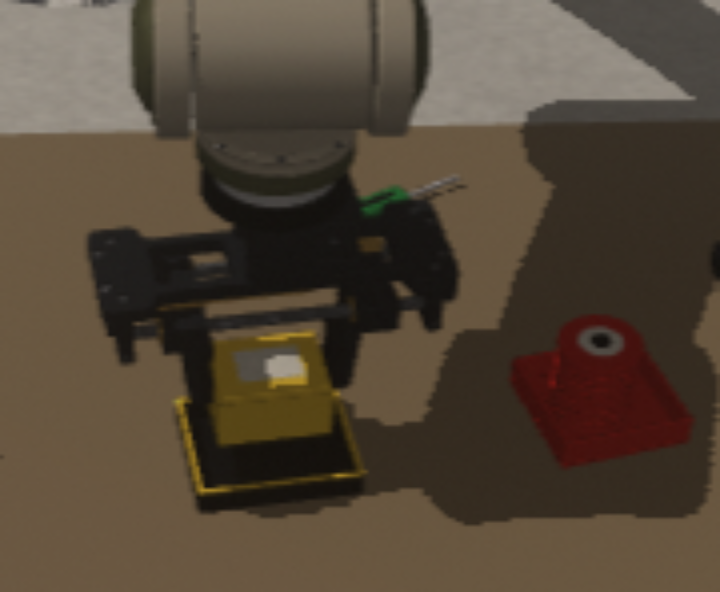

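The box hangs square over its bay, from (270,440) to (270,490). Lowering.

{"api": "apply_moves", "payload": {"plan": [[1,0.1,0,-1.5,0],[1,0.1,0,-2.7,0],[1,0.1,0,-3.2,0],[1,0.1,0,-3.4,0],[1,0.1,0,-3.4,0]]}}

```text
clock: 23.3
tcp_pos: [0.619, 0.111, 0.0406]
eef_rot: [[0.992, 0.124, -0.0], [0.124, -0.992, 0.0], [-0.0, -0.0, -1.0]]
force: [0.0, 0.6, -1.7]
opening: 0.0638
finger_force: 30.0
```

{"api": "apply_moves", "payload": {"plan": [[1,0,0,-0.2,0],[1,0,0,-0.3,0],[1,0,0,-0.3,0]]}}

```text
clock: 23.6
tcp_pos: [0.6192, 0.1111, 0.0383]
eef_rot: [[0.992, 0.125, 0.001], [0.125, -0.992, -0.0], [0.001, 0.0, -1.0]]
force: [-1.9, -0.8, 3.5]
opening: 0.0636
finger_force: 30.0
```

Contact. Release, lift and back away to the robot's side.

{"api": "apply_moves", "payload": {"plan": [[-1,0,0,0,0],[-1,0,0,0,0],[-1,0,0,0,0],[-1,0,0,0,0],[-1,0,0,0,0]]}}

```text
clock: 24.1
tcp_pos: [0.619, 0.1111, 0.0376]
eef_rot: [[0.992, 0.124, -0.0], [0.124, -0.992, -0.0], [-0.0, -0.0, -1.0]]
force: [0.7, -0.9, 0.6]
opening: 0.0882
finger_force: 0.0
```

{"api": "apply_moves", "payload": {"plan": [[-1,0,0,1.5,0],[-1,0,0,5,0],[-1,0,0,9,0],[-1,-2,-2,13,0],[-1,-4,-4,16,0]]}}

```text
clock: 24.6
tcp_pos: [0.5788, 0.0708, 0.2011]
eef_rot: [[0.992, 0.125, 0.004], [0.125, -0.992, -0.0], [0.003, 0.001, -1.0]]
force: [-0.2, -0.3, 0.9]
opening: 0.0885
finger_force: 0.0
```

{"api": "apply_moves", "payload": {"plan": [[-1,-3,-3,0,0],[-1,-6,-6,0,0],[-1,-9,-9,0,0],[-1,-12,-12,0,0],[-1,-14,-14,0,0]]}}

```text
clock: 25.1
tcp_pos: [0.4374, -0.0701, 0.1987]
eef_rot: [[0.992, 0.124, 0.001], [0.124, -0.992, -0.001], [0.001, 0.001, -1.0]]
force: [0.2, -0.7, 0.8]
opening: 0.0882
finger_force: 0.0
```

{"api": "apply_moves", "payload": {"plan": [[-1,0,-4,0,0],[-1,0,-8,0,0],[-1,0,-12,0,0],[-1,0,-12,0,0]]}}

```text
clock: 25.5
tcp_pos: [0.4389, -0.1927, 0.1986]
eef_rot: [[0.993, 0.12, 0.001], [0.12, -0.993, -0.002], [0.001, 0.002, -1.0]]
force: [0.1, -0.1, -0.3]
opening: 0.0882
finger_force: 0.0
```

```bash
python3 - <<'E'
from h import *
im,d=grab_frame('top');P=cloud('top',d);save('t9',im)
for n,x,y in(('red',.588,.306),('blue',.638,-.103),('box',.619,.1106),('sd',.62,-.295)):
    m=(np.hypot(P[...,0]-x,P[...,1]-y)<.045)&(P[...,2]>(.021 if n=='sd' else .03));q=P[m]
    print(n,len(q),q.mean(0).round(4) if len(q) else '', np.percentile(q[:,2],[5,50,95]).round(4) if len(q) else '')
hs=cv2.cvtColor(im,cv2.COLOR_RGB2HSV);z=np.load('top0.npz')['im'];a=np.abs(im[185:225,100:210].astype(int)-z[185:225,100:210]).mean();print('stand diff',a)
im,d=grab_frame('scene');save('s9',im)
E
```

```text
red 356 [0.5865 0.3006 0.0584] [0.0399 0.0605 0.0632]
blue 353 [ 0.6353 -0.1006  0.0583] [0.0383 0.0606 0.0634]
box 495 [0.6171 0.1097 0.0423] [0.0374 0.0426 0.0456]
sd 228 [ 0.62   -0.2945  0.0244] [0.0216 0.0244 0.0271]
stand diff 5.859848484848484
```

View pics/s9.png

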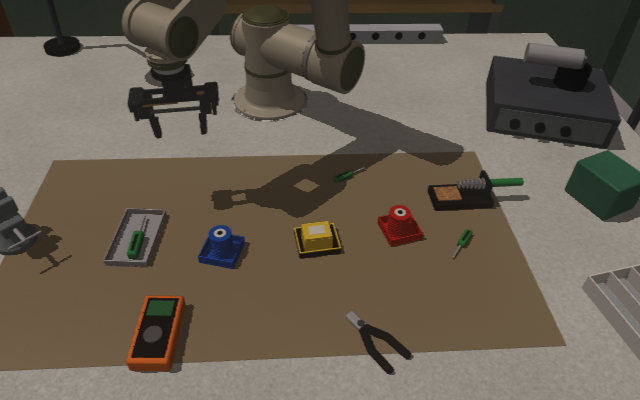

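All four things sit in their own trays: red reel (400,220), blue reel (222,243), shut box (317,235) and screwdriver (137,240). Their top heights are right at 0.061, 0.061, 0.043 and 0.025 m, and the iron stand is still at its starting pixels (462,195).

```bash
python3 -c "
from rig import ctrl;print(ctrl.hand_in())"
```

```text
the job is handed in; nothing more can be done
None
```

The job is handed in: both reels, the screwdriver and the shut parts box are each let go on the floor of their own trays, in the order asked, and in the last picture the iron stand is where it started.

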